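# Nip up the manifold caps, then start the fan

### The arm

A 6-joint arm with a two-finger parallel gripper is mounted at the origin on the work surface. World frame = base frame: x ahead of the robot, y to its left, z up, the work surface at z = 0. Lengths are in m, angles in rad, forces in N, time in s.
With the tool pointing down it reaches from about 0.375 to 0.9 m from the base axis. Payload 3.1 kg.
Tool frame: the origin (TCP) lies on the centre line of the jaws, within the pads' length; the fingertips stand 19 mm ahead of it and the grasp point (between the pads) is the TCP; z points along the fingers, y is the line along which they close (so a half turn about z gives the same grasp; the last joint's range is limited). The gripper opens to 85 mm and grips with 20 to 120 N. Pads are 22 mm wide; open, the fingers measure 114 mm over their backs; the gripper's body (76 mm by 85 mm) begins 54 mm behind the grasp point. The pads swing forward as they close: fully open they stand 13 mm farther back than shut.
Start: joints at [-1.458, 0.527, 1.433, -0, 1.181, -0.178], TCP at [0.179, -0.599, 0.25] pointing down, gripper open.
Joint ranges: [-3.08, 3.08], [-0.75, 2.2], [0.22, 2.44], [-1.43, 4.57], [0, 2.65], [-2.85, 2.85]. Speed limits (rad/s): [2.79, 2.79, 3.14, 3.14, 3.14, 3.14].

### API

Orientations are given as a unit quaternion [x, y, z, w].
In Python, from station import manip gives the robot as it stands.
- The arm moves only by the tool servo_tool, never from a script. Its argument "rows" is a list that holds one entry, the list of rows, each a list of 7 numbers: the turn, a rotation vector about the tool's x, y, z in degrees, then the shift along the tool's x, y, z in m, then the gripper command: -1 is shut, 1 is fully open, values between are in proportion. In form: [[[wx, wy, wz, tx, ty, tz, jaw], ...]]. A call has 1 to 8 rows; each row shifts and turns the commanded pose from where the row before left it, along the tool's axes as they then stand; what a row does not reach is not made up. A row lasts 1/12 s, in which the tool goes at most 41.7 mm and 7.16 degrees, less where a joint would pass 70% of its speed; a pose out of reach is approached as far as the arm can. A call is refused whole if a number of a shift passes 0.0417 or a number of a turn 7.16, either way. A call with a gripper value outside its range is refused whole. The fingers move at their own pace and stop on an object; "squeeze" is the grip in N (left out, the last holds). Time passes only in rows, so rows that do not move let the fingers close. It gives the time, the measured TCP pose, the force, the opening and the grip force at its end, in the units of the state.
- manip.sense(): the state, without advancing time (a new reading comes with each control period).
- manip.snapshot(name): name is "side" or "top"; returns the picture (480x640x3 uint8, blue, green, red); there is no depth.
- manip.camera_info(name): a dict with "K" (3x3 intrinsics, pixels), "camera_from_world" (4x4, takes a point from world to camera coordinates). Camera axes: x right, y down, z forward; pixel columns grow to the right and rows downward; lengths in m; the calibration is good to about 2 mm. A picture is of the moment at which its call begins. camera_info takes no time and is no camera call.
- manip.sign_off(): hands the job in; it is judged then, once.
The state is a dict: "t": time; "q": joint angles; "qd": joint speeds; "tau": joint torques, N m; "tcp_pos": TCP position; "tool_rot": TCP orientation; "force": force on the tool from outside, world axes, zero at the start; "ft_torque": the same for the moment, N m; "finger_gap": opening from 0.0 (shut) to 1.0 (fully open); "gripper_force": force on a finger pad.
Only numpy, scipy, OpenCV 4.12 (cv2) and the standard library are available. Lean on these libraries where they do the work, as an engineer would, in place of code of your own. Each camera call takes 0.05 s, during which the arm holds its last target. There are 200 camera calls.

### The job

The extractor fan must not run while any of the three blue screw caps on the grey drain manifold is loose. Feel each cap by pushing its yellow bar round clockwise: turn it till it bites and nip it up so that the white seal ring beneath creeps round with it by about 10 degrees, never as much as 25. Only when all three are tight, flip the red toggle on the fan housing fully over to on; leave the other things on the ledge as they lie.

Things in the scene. Friction and masses are not known exactly. Their poses are not given: they have to be found in the camera images.
- bar_a (a point): The first (its +y end, the robot's left) blue screw cap: point on its turning axis, at the top face of its yellow grip bar. x along the bar, z up. Cap: disc 76 mm across, 14 mm thick; the bar on it is 90 mm long, 12 mm wide, 28 mm high above the disc, centred on the axis, with a 28 mm round boss, 12 mm high, at its foot. Turns about the vertical; clockwise from above tightens.
- seal_a (a joint): Turn, in rad, of the white seal ring (92 mm across, 5 mm thick, black ticks 18 degrees apart) under the first (its +y end, the robot's left) cap; 0 at the start, grows clockwise from above. It lies still while the cap is loose, is dragged round with the cap, degree for degree, once the cap bites, and stays where left. Stops dead at 1.0.
- bar_b (a point): The middle blue screw cap: point on its turning axis, at the top face of its yellow grip bar. x along the bar, z up. Cap: disc 76 mm across, 14 mm thick; the bar on it is 90 mm long, 12 mm wide, 28 mm high above the disc, centred on the axis, with a 28 mm round boss, 12 mm high, at its foot. Turns about the vertical; clockwise from above tightens.
- seal_b (a joint): Turn, in rad, of the white seal ring (92 mm across, 5 mm thick, black ticks 18 degrees apart) under the middle cap; 0 at the start, grows clockwise from above. It lies still while the cap is loose, is dragged round with the cap, degree for degree, once the cap bites, and stays where left. Stops dead at 1.0.
- bar_c (a point): The third (its -y end) blue screw cap: point on its turning axis, at the top face of its yellow grip bar. x along the bar, z up. Cap: disc 76 mm across, 14 mm thick; the bar on it is 90 mm long, 12 mm wide, 28 mm high above the disc, centred on the axis, with a 28 mm round boss, 12 mm high, at its foot. Turns about the vertical; clockwise from above tightens.
- seal_c (a joint): Turn, in rad, of the white seal ring (92 mm across, 5 mm thick, black ticks 18 degrees apart) under the third (its -y end) cap; 0 at the start, grows clockwise from above. It lies still while the cap is loose, is dragged round with the cap, degree for degree, once the cap bites, and stays where left. Stops dead at 1.0.
- manifold: Fixed grey drain manifold, 105 mm (x) x 400 mm (y), 45 mm high, origin under its centre; caps at y = +135, 0, -135 mm, bar tops at 104 mm. How far a cap is from biting (5 to 75 degrees) cannot be seen or read, only felt: loose it turns freely (0.04 N m, about 1 N on the bar), once it bites it takes about 0.45 N m (12 N at 38 mm radius while moving, some 4 N left when the push stops). It stays where left.
- fan: Fixed white fan housing, 150 (x) x 130 (y) mm, its top 115 mm above the table, with a tiled upstand, 260 mm long, 25 mm thick, 170 mm high, along its +y side (centred 78 mm from the origin). Origin: centre of its underside. The red toggle switch stands in the middle of its top.
- switch (a joint): Red toggle switch lever on the fan housing's top, in rad: starts near 0 (off, leaning to the housing's -x side, tip towards the robot) and swings to 1.0 (on, leaning to its +x side). It stays where it is left; a push on its side with a fingertip moves it.
- switch_tip (a point): Centre of the red ball at the toggle lever's tip; the lever is about 50 mm long with a thin stem, and swings in the housing's x-z plane about a pivot on a small grey block on the housing's top.
- elbow: Bystander: grey plastic pipe elbow, arms about 60 mm, 40 mm thick. Origin: underside.
- bracket: Bystander: stainless shower bracket, plate 35 x 100 mm with a holder, 55 mm high. Origin: underside.
- tap_lever: Bystander: black plastic tap lever, 22 mm high, hub 36 mm across and a 90 mm arm along its +x. Origin: underside.
- basin_wrench: Bystander: steel basin wrench lying along its x axis, 260 mm long, T-bar 90 mm, 16 mm thick. Origin: underside.
- jar: Bystander: small upright jar with a green lid, 60 mm across, 70 mm high. Origin: underside.
- spare_ring: Bystander: black rubber washer lying flat, 60 mm across, 6 mm thick. Origin: underside.
- pipe_clip: Bystander: white U-shaped pipe clip, 30 x 50 mm, 35 mm high. Origin: underside.

How it is judged:
On the way, in this order (a step that is already met when the one before it is completed fails the run):
1. all three caps bite and their seal rings have each crept round by more than 0.09 rad (value of joint each of seal_a, seal_b, seal_c above 0.09 rad), for 0.2 s.
2. the fan's toggle is over to on (value of joint switch above 0.85 rad), for 0.2 s.
At the end, for the whole second after the job is handed in: Each of the three seal rings has been dragged round clockwise by more than 0.09 rad (5 degrees) and less than 0.436 rad (25 degrees), and the switch stands above 0.85 rad (on) (all of step 1 and value of joint each of seal_a, seal_b, seal_c below 0.436 rad and value of joint switch above 0.85 rad); the robot touches nothing.
It fails at once if a cap is overtightened: its seal ring is dragged round by 25 degrees or more (value of joint any of seal_a, seal_b, seal_c above 0.436 rad).
It fails at once if the fan is switched on (past 0.5 rad) before all three caps are tight (value of joint switch above 0.5 rad and not (value of joint each of seal_a, seal_b, seal_c above 0.09 rad)).
It fails at once if a bystander is moved by more than 30 mm (distance of any of elbow, bracket, tap_lever, basin_wrench, jar, spare_ring, pipe_clip from where it was at the start of the episode above 0.03 m).
It also fails if it takes over 72 s, if anything falls off the work surface, if the arm or the gripper's body presses on something with over 40 N, if the wrist force passes 120 N, or if a joint passes its speed limit or range.

## Working session

There is one attempt and no reset: what is moved stays moved. The work goes in short steps, Python scripts to look and compute and a tool call to move; the robot and the scene stay as the last step left them, time stands still between calls to the robot, and variables do not carry over. Pictures are saved under pics/ and viewed, at most 10 in all, crops included, and the job is handed in when it is done.

Besides the shell and the picture viewer there is one more tool, called as name(argument=value, ...), one argument or row to a line, values as JSON. servo_tool: Moves the arm, as the interface text tells. Its arguments: {"type":"object","properties":{"rows":{"type":"array","items":{"type":"array","items":{"type":"array","items":{"type":"number"}}}},"squeeze":{"type":"number"}},"required":["rows"]}

```bash
mkdir -p pics
python3 - <<'E'
from station import manip
import cv2,numpy as np
for n in("top","side"):
    cv2.imwrite(f"pics/{n}0.png",manip.snapshot(n))
    c=manip.camera_info(n);print(n,np.round(c["K"],1).tolist(),np.round(c["camera_from_world"],3).tolist())
s=manip.sense();print({k:np.round(v,3).tolist() for k,v in s.items()})
E
```

```text
top [[436.8, 0.0, 316.0], [0.0, 436.8, 240.8], [0.0, 0.0, 1.0]] [[-0.015, -1.0, -0.021, 0.083], [-0.999, 0.016, -0.043, 0.545], [0.043, 0.02, -0.999, 1.103], [0.0, 0.0, 0.0, 1.0]]
side [[608.8, 0.0, 322.3], [0.0, 608.8, 238.2], [0.0, 0.0, 1.0]] [[0.999, -0.051, -0.005, -0.565], [-0.037, -0.66, -0.75, 0.169], [0.035, 0.75, -0.661, 1.095], [0.0, 0.0, 0.0, 1.0]]
{'t': 0.1, 'q': [-1.458, 0.528, 1.434, 0.0, 1.181, -0.179], 'qd': [0.001, -0.002, -0.002, 0.001, -0.001, 0.002], 'tau': [0.0, -44.331, -17.859, -0.0, 0.004, 0.0], 'tcp_pos': [0.179, -0.598, 0.249], 'tool_rot': [0.989, 0.145, 0.0, -0.001], 'force': [-0.214, -0.308, 0.014], 'ft_torque': [-0.011, -0.009, -0.003], 'gripper_force': 0.0, 'finger_gap': 1.0}
```

View pics/top0.png

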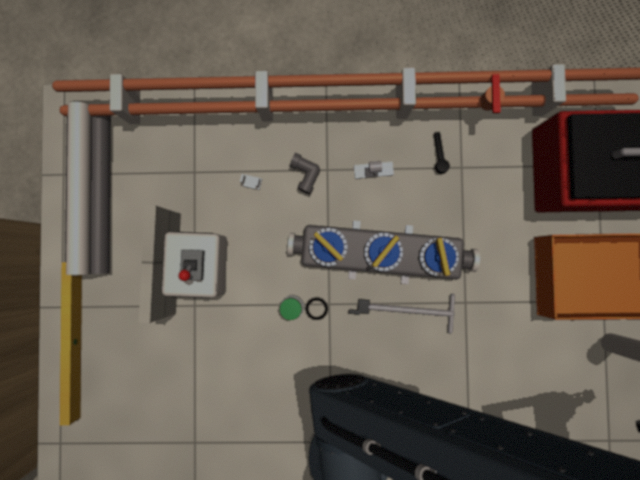

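View pics/side0.png

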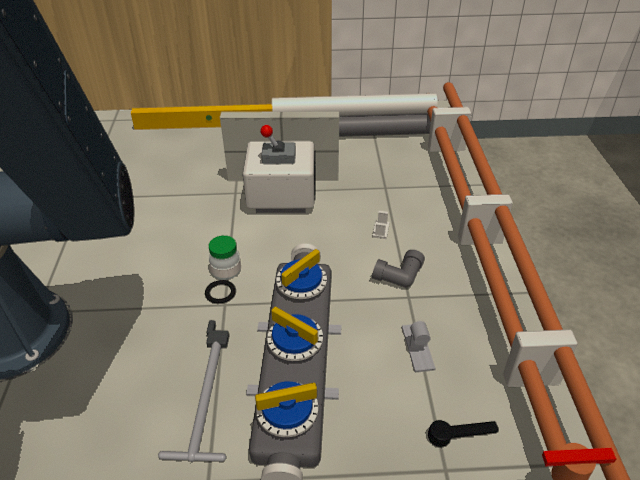

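```bash
cat > h.py <<'E'
from station import manip
import cv2,numpy as np
C={n:manip.camera_info(n) for n in("top","side")}
def ray(n,uv):
    c=C[n];T=np.array(c["camera_from_world"]);d=np.linalg.inv(c["K"])@[*uv,1.]
    return -T[:3,:3].T@T[:3,3],T[:3,:3].T@d
def onz(n,uv,z):
    o,d=ray(n,uv);return o+d*(z-o[2])/d[2]
def cross(u1,u2):
    o1,d1=ray("top",u1);o2,d2=ray("side",u2)
    s=np.linalg.lstsq(np.c_[d1,-d2],o2-o1,rcond=None)[0];p,q=o1+s[0]*d1,o2+s[1]*d2
    return (p+q)/2,np.linalg.norm(p-q)
def blobs(img,lo,hi,amin=30):
    m=cv2.inRange(cv2.cvtColor(img,cv2.COLOR_BGR2HSV),lo,hi)
    cs=cv2.findContours(m,0,2)[0]
    return [c for c in cs if cv2.contourArea(c)>=amin]
E
python3 - <<'E'
from h import *
im={n:cv2.imread(f"pics/{n}0.png") for n in C}
for n in C:
    for c in blobs(im[n],(20,120,90),(32,255,255)):
        r=cv2.minAreaRect(c);b=cv2.boxPoints(r)
        if r[0][0]<250 or (n=="side" and r[0][1]<200): continue
        e=sorted([(b[i]+b[(i+1)%4])/2 for i in range(4)],key=lambda p:np.linalg.norm(p-r[0]))[2:]
        P=[onz(n,p,.104 if n=="top" else .092) for p in e];d=P[1]-P[0]
        print(n,"bar",np.round(r[0],1),np.round(r[1],1),"c",np.round((P[0]+P[1])/2,4),"len",round(np.linalg.norm(d),3),"ang",round(np.degrees(np.arctan2(d[1],d[0]))%180,1))
    for c in blobs(im[n],(100,150,60),(125,255,255)):
        (u,r)=cv2.minEnclosingCircle(c);
        if r>12:print(n,"blue",np.round(u,1),round(r,1),np.round(onz(n,u,.076),4))
red={}
for n in C:
    for c in blobs(im[n],(0,180,100),(8,255,255),15)+blobs(im[n],(173,180,100),(180,255,255),15):
        u,r=cv2.minEnclosingCircle(c);print(n,"red",np.round(u,1),round(r,1))
        if u[0]<300:red[n]=u
print(cross(red["top"],red["side"]))
# fan housing top: bright white region
m=cv2.inRange(cv2.cvtColor(im["top"],cv2.COLOR_BGR2HSV),(0,0,165),(180,50,255))
for c in cv2.findContours(m,0,2)[0]:
    r=cv2.minAreaRect(c)
    if cv2.contourArea(c)>1000:print("fan?",r)
cv2.imwrite("pics/crop1.png",np.hstack([cv2.resize(im["top"][220:320,150:250],(400,400),interpolation=2),cv2.resize(im["side"][105:225,210:330],(400,400),interpolation=2)]))
E
```

```text
top bar [443.  256.4] [38.1  4.9] c [ 0.5014 -0.2226  0.104 ] len 0.088 ang 12.0
top bar [385.4 250.8] [ 4.7 37.6] c [ 0.5164 -0.0893  0.104 ] len 0.088 ang 140.3
top bar [327.8 246.3] [36.8  3.5] c [0.5291 0.045  0.104 ] len 0.086 ang 44.1
top blue [388.5 255. ] 12.5 [ 0.5067 -0.1004  0.076 ]
top blue [436.5 257. ] 13.5 [ 0.5002 -0.2147  0.076 ]
top blue [324.5 250. ] 13.1 [0.521  0.0527 0.076 ]
top blue [380.  248.5] 13.2 [ 0.5226 -0.0804  0.076 ]
top blue [332.  242.5] 12.4 [0.5388 0.0344 0.076 ]
side bar [286.1 395.7] [16.4 62.5] c [ 0.5024 -0.2228  0.092 ] len 0.091 ang 11.4
side bar [294.4 324.8] [55.4 14. ] c [ 0.5153 -0.0886  0.092 ] len 0.099 ang 140.3
side bar [300.2 266.8] [13.1 48.6] c [0.5298 0.0461 0.092 ] len 0.101 ang 45.6
side blue [286.5 405.5] 25.1 [ 0.5018 -0.2289  0.076 ]
side blue [283.  387.5] 16.4 [ 0.4968 -0.1974  0.076 ]
side blue [292.7 335.6] 21.5 [ 0.5127 -0.0982  0.076 ]
side blue [304. 321.] 13.9 [ 0.532  -0.0681  0.076 ]
side blue [302.1 276.3] 19.3 [0.5316 0.037  0.076 ]
top red [184.1 274.6] 4.8
top red [615.  201.5] 24.0
top red [576. 195.] 13.9
top red [564.5 173.5] 11.5
top red [563.5 147. ] 11.0
top red [566.5 120. ] 9.2
top red [495.5  93. ] 18.2
side red [579.5 455. ] 36.7
side red [266.3 129.8] 5.7
(array([0.46943728, 0.3566794 , 0.18701255]), np.float64(0.0010840741722252898))
```

View pics/crop1.png

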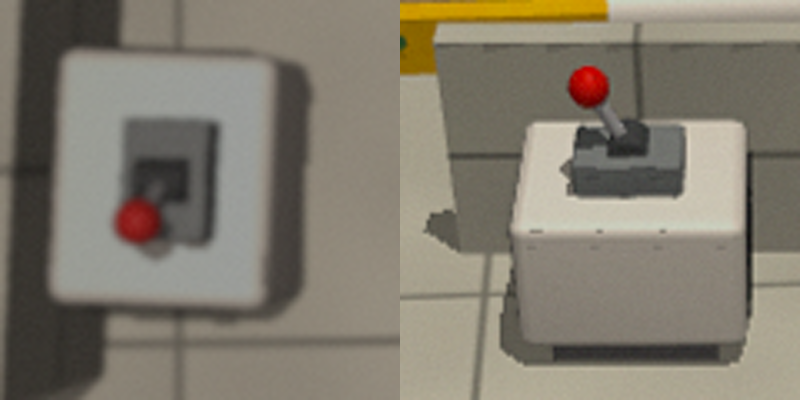

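servo_tool(
  rows=[
    [[0,0,0,0.0348,-0.0223,0,0],[0,0,0,0.0348,-0.0223,0,0],[0,0,0,0.0348,-0.0223,0,0],[0,0,0,0.0348,-0.0223,0,0],[0,0,0,0.0348,-0.0223,0,0],[0,0,0,0.0348,-0.0223,0,0],[0,0,0,0.0348,-0.0223,0,0],[0,0,0,0.0348,-0.0223,0,0]],
  ],
)

```text
t: 0.77
tcp_pos: [0.3956, -0.3461, 0.2501]
tool_rot: [0.989, 0.145, -0.0, -0.0]
force: [-0.3, -0.6, -0.5]
finger_gap: 0.498
gripper_force: 0.0
```

servo_tool(
  rows=[
    [[0,0,0,0.0348,-0.0223,0,0],[0,0,0,0.0348,-0.0223,0,0],[0,0,0,0.0348,-0.0223,0,0],[0,0,0,0.0348,-0.0223,0,0],[0,0,4.7,0,0,0.02,0],[0,0,0,0,0,0.02,0],[0,0,0,0,0,0,0],[0,0,0,0,0,0,0]],
  ],
)

```text
t: 1.43
tcp_pos: [0.5018, -0.2219, 0.2093]
tool_rot: [0.995, 0.105, -0.001, -0.001]
force: [-0.2, 0.0, 0.2]
finger_gap: 0.497
gripper_force: 0.0
```

```bash
cat > d.py <<'E'
import sys
from h import *
from scipy.spatial.transform import Rotation as R
# usage: d.py x y z phi -> delta in tool axes (at the target yaw and now)
s=manip.sense();r=R.from_quat(s["tool_rot"]);M=r.as_matrix();p=np.array(s["tcp_pos"])
phi=np.degrees(np.arctan2(M[1,0],M[0,0]))
print("t",s["t"],"p",np.round(p,4),"phi",round(phi,2),"tilt",np.round(M[:,2],3),"q1,q6",np.round(np.degrees(np.array(s["q"])[[0,5]]),1),"F",np.round(s["force"],1),"T",np.round(s["ft_torque"],3),"gap",round(s["finger_gap"],3))
if len(sys.argv)>4:
    x,y,z,f=map(float,sys.argv[1:5])
    w=(phi-f+180)%360-180;print("delta now axes",np.round(M.T@(np.array([x,y,z])-p),4),"wz",round(w,2))
E
python3 d.py 0.502 -0.2226 0.111 12
```

```text
t 1.4333 p [ 0.5018 -0.2219  0.2093] phi 12.0 tilt [-0.003  0.002 -1.   ] q1,q6 [-35.5  42.5] F [-0.2  0.   0.2] T [ 0.025 -0.035 -0.002] gap 0.497
delta now axes [0.0003 0.001  0.0983] wz 0.0
```

servo_tool(
  rows=[
    [[0,0,0,0,0.001,0.02,0],[0,0,0,0,0,0.02,0],[0,0,0,0,0,0.02,0],[0,0,0,0,0,0.015,0],[0,0,0,0,0,0.012,0],[0,0,0,0,0,0.01,0],[0,0,0,0,0,0,0],[0,0,0,0,0,0,0]],
  ],
)

```text
t: 2.1
tcp_pos: [0.5029, -0.2243, 0.1137]
tool_rot: [0.995, 0.104, 0.0, 0.0]
force: [-0.4, -0.4, 0.7]
finger_gap: 0.504
gripper_force: 0.0
```

servo_tool(
  rows=[
    [[0,0,0,0,0,0,-1],[0,0,0,0,0,0,-1],[0,0,0,0,0,0,-1],[0,0,0,0,0,0,-1],[0,0,0,0,0,0,-1],[0,0,0,0,0,0,-1]],
  ],
  squeeze=50,
)

```text
t: 2.6
tcp_pos: [0.5029, -0.2225, 0.1146]
tool_rot: [0.995, 0.104, 0.0, -0.001]
force: [0.1, 3.7, 4.7]
finger_gap: 0.118
gripper_force: 50.5
```

```bash
python3 d.py 0.502 -0.2226 0.111 12
```

```text
t 2.6 p [ 0.5029 -0.2225  0.1146] phi 11.94 tilt [ 0.001  0.001 -1.   ] q1,q6 [-35.6  42.4] F [0.1 3.7 4.7] T [ 0.571  0.02  -0.034] gap 0.118
delta now axes [-0.0009 -0.0001  0.0036] wz -0.06
```

servo_tool(
  rows=[
    [[0,0,0,0,-0.0018,-0.001,-1],[0,0,2,0,0,0,-1],[0,0,2,0,0,0,-1],[0,0,2,0,0,0,-1],[0,0,2,0,0,0,-1]],
  ],
)

```text
t: 3.02
tcp_pos: [0.5028, -0.2224, 0.1147]
tool_rot: [0.999, 0.034, 0.001, 0.001]
force: [-0.7, -0.3, -1.6]
finger_gap: 0.119
gripper_force: 49.8
```

```bash
python3 d.py
```

```text
t 3.0167 p [ 0.5028 -0.2224  0.1147] phi 3.9 tilt [ 0.001 -0.002 -1.   ] q1,q6 [-35.5  50.6] F [-0.7 -0.3 -1.6] T [-0.251 -0.026  0.075] gap 0.119
```

servo_tool(
  rows=[
    [[0,0,2.5,0,0,0,-1],[0,0,2.5,0,0,0,-1],[0,0,2.5,0,0,0,-1],[0,0,2.5,0,0,0,-1]],
  ],
)

```text
t: 3.35
tcp_pos: [0.5028, -0.2226, 0.1147]
tool_rot: [0.999, -0.053, 0.001, 0.001]
force: [0.4, -0.6, -1.6]
finger_gap: 0.12
gripper_force: 49.8
```

```bash
python3 d.py
```

```text
t 3.35 p [ 0.5028 -0.2226  0.1147] phi -6.11 tilt [ 0.001 -0.002 -1.   ] q1,q6 [-35.5  60.7] F [ 0.4 -0.6 -1.6] T [-0.319  0.049  0.055] gap 0.12
```

servo_tool(
  rows=[
    [[0,0,2.5,0,0,0,-1],[0,0,2.5,0,0,0,-1],[0,0,2.5,0,0,0,-1],[0,0,2.5,0,0,0,-1]],
  ],
)

```text
t: 3.68
tcp_pos: [0.5028, -0.2228, 0.1147]
tool_rot: [0.99, -0.14, 0.001, 0.001]
force: [-1.5, -2.4, -1.4]
finger_gap: 0.121
gripper_force: 49.8
```

```bash
python3 d.py
```

```text
t 3.6833 p [ 0.5028 -0.2228  0.1147] phi -16.1 tilt [ 0.001 -0.002 -1.   ] q1,q6 [-35.5  70.7] F [-1.5 -2.4 -1.4] T [-0.419  0.155  0.094] gap 0.121
```

servo_tool(
  rows=[
    [[0,0,2.5,0,0,0,-1],[0,0,2.5,0,0,0,-1],[0,0,2.5,0,0,0,-1],[0,0,2.5,0,0,0,-1]],
  ],
)

```text
t: 4.02
tcp_pos: [0.5026, -0.223, 0.1147]
tool_rot: [0.974, -0.226, 0.001, 0.001]
force: [-0.9, -2.2, -1.0]
finger_gap: 0.121
gripper_force: 49.8
```

```bash
python3 d.py
```

```text
t 4.0167 p [ 0.5026 -0.223   0.1147] phi -26.09 tilt [ 0.001 -0.003 -1.   ] q1,q6 [-35.5  80.7] F [-0.9 -2.2 -1. ] T [-0.51   0.215  0.042] gap 0.121
```

servo_tool(
  rows=[
    [[0,0,2.5,0,0,0,-1],[0,0,2.5,0,0,0,-1],[0,0,2.5,0,0,0,-1],[0,0,2.5,0,0,0,-1]],
  ],
)

```text
t: 4.35
tcp_pos: [0.5025, -0.2232, 0.1147]
tool_rot: [0.951, -0.31, 0.001, 0.001]
force: [-1.2, -3.8, -2.2]
finger_gap: 0.12
gripper_force: 49.8
```

```bash
python3 d.py
```

```text
t 4.35 p [ 0.5025 -0.2232  0.1147] phi -36.08 tilt [ 0.    -0.003 -1.   ] q1,q6 [-35.5  90.7] F [-1.2 -3.8 -2.2] T [-0.635  0.234  0.101] gap 0.12
```

servo_tool(
  rows=[
    [[0,0,2.5,0.0006,0.0008,0,-1],[0,0,2.5,0,0,0,-1],[0,0,2.5,0,0,0,-1],[0,0,2.5,0,0,0,-1]],
  ],
)

```text
t: 4.68
tcp_pos: [0.5023, -0.2235, 0.1147]
tool_rot: [0.92, -0.392, 0.0, 0.001]
force: [-0.7, -1.4, -1.0]
finger_gap: 0.12
gripper_force: 49.9
```

```bash
python3 d.py
```

```text
t 4.6833 p [ 0.5023 -0.2235  0.1147] phi -46.1 tilt [-0.    -0.002 -1.   ] q1,q6 [-35.6 100.6] F [-0.7 -1.4 -1. ] T [-0.298  0.223  0.055] gap 0.12
```

servo_tool(
  rows=[
    [[0,0,2.5,0,0,0,-1],[0,0,2.5,0,0,0,-1],[0,0,2.5,0,0,0,-1],[0,0,2.5,0,0,0,-1]],
  ],
)

```text
t: 5.02
tcp_pos: [0.5021, -0.2236, 0.1147]
tool_rot: [0.883, -0.47, 0.0, 0.001]
force: [-1.5, -1.0, -0.2]
finger_gap: 0.119
gripper_force: 50.4
```

```bash
python3 d.py
```

```text
t 5.0167 p [ 0.5021 -0.2236  0.1147] phi -56.03 tilt [-0.001 -0.002 -1.   ] q1,q6 [-35.6 110.5] F [-1.5 -1.  -0.2] T [-0.311  0.279  0.511] gap 0.119
```

servo_tool(
  rows=[
    [[0,0,2.5,0,0,0,-1],[0,0,2.5,0,0,0,-1],[0,0,2,0,0,0,-1],[0,0,0,0,0,0,-1],[0,0,0,0,0,0,0],[0,0,0,0,0,0,0],[0,0,0,0,0,0,0],[0,0,0,0,0,0,0]],
  ],
)

```text
t: 5.68
tcp_pos: [0.5027, -0.2227, 0.1145]
tool_rot: [0.852, -0.523, 0.0, -0.0]
force: [-0.0, 1.1, -0.4]
finger_gap: 0.5
gripper_force: 0.0
```

servo_tool(
  rows=[
    [[0,0,0,0,0,-0.02,0],[0,0,0,0,0,-0.03,0],[0,0,0,0,0,-0.03,0],[0,0,0,0,0,-0.02,0],[0,0,0,0,0,0,0]],
  ],
)

```text
t: 6.1
tcp_pos: [0.505, -0.2243, 0.2189]
tool_rot: [0.853, -0.523, 0.005, 0.0]
force: [1.3, -0.1, 1.2]
finger_gap: 0.498
gripper_force: 0.0
```

```bash
python3 d.py 0.5160 -0.0891 0.2 140.3
```

```text
t 6.1 p [ 0.505  -0.2243  0.2189] phi -63.02 tilt [ 0.008 -0.005 -1.   ] q1,q6 [-35.5 117.5] F [ 1.3 -0.1  1.2] T [-0.066 -0.004 -0.069] gap 0.498
delta now axes [-0.1156 -0.071   0.0183] wz 156.68
```

servo_tool(
  rows=[
    [[0,0,0,-0.0289,-0.0178,0,0],[0,0,0,-0.0289,-0.0178,0,0],[0,0,0,-0.0289,-0.0178,0,0],[0,0,0,-0.0289,-0.0178,0,0],[0,0,-7,0,0,0,0],[0,0,-7,0,0,0,0],[0,0,-7,0,0,0,0],[0,0,-7,0,0,0,0]],
  ],
)

```text
t: 6.77
tcp_pos: [0.5131, -0.0867, 0.2135]
tool_rot: [0.955, -0.298, -0.001, -0.0]
force: [0.4, -0.0, -0.7]
finger_gap: 0.499
gripper_force: 0.0
```

servo_tool(
  rows=[
    [[0,0,-7,0,0,0,0],[0,0,-7,0,0,0,0],[0,0,-7,0,0,0,0],[0,0,-7,0,0,0,0],[0,0,-7,0,0,0,0],[0,0,-7,0,0,0,0],[0,0,-7,0,0,0,0],[0,0,-7,0,0,0,0]],
  ],
)

```text
t: 7.43
tcp_pos: [0.513, -0.0872, 0.2135]
tool_rot: [0.983, 0.185, -0.001, -0.001]
force: [-0.6, 0.3, -0.2]
finger_gap: 0.5
gripper_force: 0.0
```

servo_tool(
  rows=[
    [[0,0,-7,0,0,0,0],[0,0,-7,0,0,0,0],[0,0,-7,0,0,0,0],[0,0,-7,0,0,0,0],[0,0,-7,0,0,0,0],[0,0,-7,0,0,0,0],[0,0,-7,0,0,0,0],[0,0,-7,0,0,0,0]],
  ],
)

```text
t: 8.1
tcp_pos: [0.513, -0.0871, 0.2134]
tool_rot: [0.781, 0.625, -0.0, -0.001]
force: [-0.8, -0.2, -0.2]
finger_gap: 0.498
gripper_force: 0.0
```

servo_tool(
  rows=[
    [[0,0,-7,0,0,0,0],[0,0,-7,0,0,0,0],[0,0,-7,0,0,0,0],[0,0,-7,0,0,0,0],[0,0,-7,0,0,0,0],[0,0,-7,0,0,0,0],[0,0,-7,0,0,0,0],[0,0,-7,0,0,0,0]],
  ],
)

```text
t: 8.77
tcp_pos: [0.513, -0.0872, 0.2135]
tool_rot: [0.396, 0.918, 0.0, -0.001]
force: [0.1, 0.6, 0.1]
finger_gap: 0.499
gripper_force: 0.0
```

```bash
python3 - <<'E'
from h import *
im={n:manip.snapshot(n) for n in C}
for n in C: cv2.imwrite(f"pics/{n}1.png",im[n])
o={n:cv2.imread(f"pics/{n}0.png") for n in C}
f=lambda i,y,x:cv2.resize(i[y:y+100,x:x+100],(300,300),interpolation=2)
cv2.imwrite("pics/crop2.png",np.vstack([np.hstack([f(o["side"],355,237),f(im["side"],355,237)]),np.hstack([f(o["top"],207,395),f(im["top"],207,395)])]))
E
python3 d.py 0.5160 -0.0891 0.115 140.3
```

```text
t 8.8667 p [ 0.513  -0.0872  0.2135] phi 132.95 tilt [-0.001  0.001 -1.   ] q1,q6 [-22.  -64.9] F [-0.1  0.9  0.4] T [-0.002  0.015  0.007] gap 0.496
delta now axes [-0.0036  0.0009  0.0985] wz -7.35
```

View pics/crop2.png

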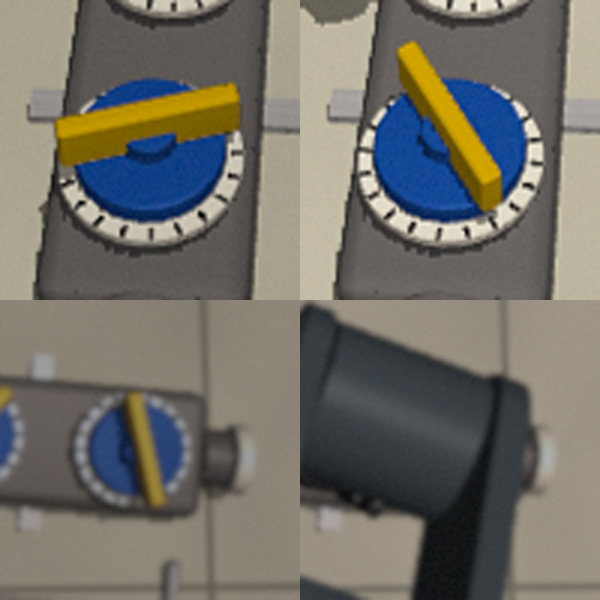

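```bash
cat > ring.py <<'E'
import sys
from h import *
ax={"a":(.5295,.0455),"b":(.5158,-.089),"c":(.5025,-.2227)}
def prof(img,k,z=.0615,r=.0425,rng=(200,335)):
    c=C["side"];T=np.array(c["camera_from_world"]);th=np.arange(*rng,.25);v=0
    for rr in (r-.001,r,r+.001):
        t=np.radians(th);P=np.c_[ax[k][0]+rr*np.cos(t),ax[k][1]+rr*np.sin(t),0*t+z]
        q=(P@T[:3,:3].T+T[:3,3])@np.array(c["K"]).T;q=(q[:,:2]/q[:,2:]).astype(np.float32)
        v=v+cv2.remap(cv2.cvtColor(img,cv2.COLOR_BGR2GRAY),q[None,:,0],q[None,:,1],1)[0].astype(float)/3
    return th,v
def phase(th,v):
    v=v-cv2.GaussianBlur(v[None],(0,0),40)[0]
    m=(th>=th[0]+2)&(th<th[0]+2+18*int((th[-1]-th[0]-4)//18))
    f=np.sum(v[m]*np.exp(1j*np.radians(20*th[m])));return np.degrees(np.angle(f))/20,abs(f)/m.sum()
if __name__=="__main__":
    k,new=sys.argv[1:3]
    for rng in((200,335),(200,280),(250,335)):
        a=phase(*prof(cv2.imread("pics/side0.png"),k,rng=rng));b=phase(*prof(cv2.imread(new),k,rng=rng))
        print(k,rng,"amps",np.round([a[1],b[1]],1),"cw turn mod 18:",round((b[0]-a[0])%18,2))
E
python3 ring.py c pics/side1.png; python3 ring.py b pics/side1.png;python3 ring.py a pics/side1.png
```

```text
c (200, 335) amps [24.  26.7] cw turn mod 18: 10.13
c (200, 280) amps [26.5 28.4] cw turn mod 18: 10.06
c (250, 335) amps [20.3 25.9] cw turn mod 18: 10.36
b (200, 335) amps [21. 23.] cw turn mod 18: 0.01
b (200, 280) amps [24.6 27. ] cw turn mod 18: 0.01
b (250, 335) amps [18.2 20.1] cw turn mod 18: 0.01
a (200, 335) amps [19.1 16.3] cw turn mod 18: 17.99
a (200, 280) amps [19.3 14.2] cw turn mod 18: 17.38
a (250, 335) amps [22.1 22.6] cw turn mod 18: 17.8
```

servo_tool(
  rows=[
    [[0,0,0,-0.0036,0.0009,0,0],[0,0,-7.1,0,0,0.02,0],[0,0,0,0,0,0.02,0],[0,0,0,0,0,0.02,0],[0,0,0,0,0,0.02,0],[0,0,0,0,0,0.01,0],[0,0,0,0,0,0.008,0],[0,0,0,0,0,0,0]],
  ],
)

```text
t: 9.53
tcp_pos: [0.516, -0.0894, 0.1149]
tool_rot: [0.342, 0.94, 0.0, -0.001]
force: [0.2, -0.4, 0.0]
finger_gap: 0.503
gripper_force: 0.0
```

servo_tool(
  rows=[
    [[0,0,0,0,0,0,-1],[0,0,0,0,0,0,-1],[0,0,0,0,0,0,-1],[0,0,0,0,0,0,-1],[0,0,0,0,0,0,-1],[0,0,0,0,0,0,-1]],
  ],
)

```text
t: 10.03
tcp_pos: [0.5173, -0.0899, 0.1174]
tool_rot: [0.342, 0.94, -0.0, 0.001]
force: [0.8, -0.1, 6.4]
finger_gap: 0.118
gripper_force: 49.8
```

```bash
sed -i 's/(b\[0\]-a\[0\])%18/(a[0]-b[0])%18/' ring.py; python3 d.py 0.5160 -0.0891 0.115 140.3
```

```text
t 10.0333 p [ 0.5173 -0.0899  0.1174] phi 140.06 tilt [ 0.002 -0.001 -1.   ] q1,q6 [-22.1 -72.1] F [ 0.8 -0.1  6.4] T [-0.024  0.083 -0.041] gap 0.118
delta now axes [ 0.0015 -0.0003  0.0024] wz -0.24
```

servo_tool(
  rows=[
    [[0,0,0,0,0,-0.0015,-1],[0,0,2.5,0,0,0,-1],[0,0,2.5,0,0,0,-1],[0,0,2.5,0,0,0,-1],[0,0,2.5,0,0,0,-1]],
  ],
)

```text
t: 10.45
tcp_pos: [0.517, -0.0901, 0.1175]
tool_rot: [0.423, 0.906, -0.0, 0.001]
force: [1.4, -2.0, -3.1]
finger_gap: 0.12
gripper_force: 50.1
```

```bash
python3 d.py
```

```text
t 10.45 p [ 0.517  -0.0901  0.1175] phi 129.96 tilt [ 0.001 -0.001 -1.   ] q1,q6 [-22.1 -62. ] F [ 1.4 -2.  -3.1] T [-0.346 -0.144  0.082] gap 0.12
```

servo_tool(
  rows=[
    [[0,0,2.5,0,0,0,-1],[0,0,2.5,0,0,0,-1],[0,0,2.5,0,0,0,-1],[0,0,2.5,0,0,0,-1]],
  ],
)

```text
t: 10.78
tcp_pos: [0.5166, -0.0903, 0.1175]
tool_rot: [0.5, 0.866, -0.001, 0.0]
force: [0.4, -4.6, -1.9]
finger_gap: 0.12
gripper_force: 50.2
```

```bash
python3 d.py
```

```text
t 10.7833 p [ 0.5166 -0.0903  0.1175] phi 119.98 tilt [-0.    -0.001 -1.   ] q1,q6 [-22.1 -52. ] F [ 0.4 -4.6 -1.9] T [-0.559  0.005  0.012] gap 0.12
```

servo_tool(
  rows=[
    [[0,0,2.5,-0.0009,-0.0005,0,-1],[0,0,2.5,0,0,0,-1],[0,0,2.5,0,0,0,-1],[0,0,2.5,0,0,0,-1]],
  ],
)

```text
t: 11.12
tcp_pos: [0.5162, -0.0907, 0.1175]
tool_rot: [0.574, 0.819, -0.0, -0.0]
force: [-0.4, -1.1, -1.2]
finger_gap: 0.114
gripper_force: 50.3
```

```bash
python3 d.py
```

```text
t 11.1167 p [ 0.5162 -0.0907  0.1175] phi 109.96 tilt [-0.001 -0.    -1.   ] q1,q6 [-22.2 -42.1] F [-0.4 -1.1 -1.2] T [-0.2    0.033  0.052] gap 0.114
```

servo_tool(
  rows=[
    [[0,0,2.5,0,0,0,-1],[0,0,2.5,0,0,0,-1],[0,0,2.5,0,0,0,-1],[0,0,2.5,0,0,0,-1]],
  ],
)

```text
t: 11.45
tcp_pos: [0.5158, -0.0907, 0.1175]
tool_rot: [0.643, 0.766, -0.001, -0.001]
force: [-1.3, -2.2, -0.2]
finger_gap: 0.117
gripper_force: 50.3
```

```bash
python3 d.py
```

```text
t 11.45 p [ 0.5158 -0.0907  0.1175] phi 99.98 tilt [-0.002 -0.    -1.   ] q1,q6 [-22.2 -32.1] F [-1.3 -2.2 -0.2] T [-0.311  0.178  0.03 ] gap 0.117
```

servo_tool(
  rows=[
    [[0,0,2.5,-0.0005,0,0,-1],[0,0,2.5,0,0,0,-1],[0,0,2.5,0,0,0,-1],[0,0,2.5,0,0,0,-1]],
  ],
)

```text
t: 11.78
tcp_pos: [0.5154, -0.0909, 0.1175]
tool_rot: [0.707, 0.707, -0.001, -0.001]
force: [-1.7, -0.5, -0.5]
finger_gap: 0.116
gripper_force: 50.4
```

```bash
python3 d.py
```

```text
t 11.7833 p [ 0.5154 -0.0909  0.1175] phi 89.97 tilt [-0.003  0.    -1.   ] q1,q6 [-22.2 -22.2] F [-1.7 -0.5 -0.5] T [-0.149  0.288  0.077] gap 0.116
```

servo_tool(
  rows=[
    [[0,0,2.5,0,0,0,-1],[0,0,2.5,0,0,0,-1],[0,0,2.5,0,0,0,-1],[0,0,2.5,0,0,0,-1]],
  ],
)

```text
t: 12.12
tcp_pos: [0.515, -0.0908, 0.1175]
tool_rot: [0.766, 0.643, -0.001, -0.002]
force: [-1.7, -1.3, 0.6]
finger_gap: 0.116
gripper_force: 50.5
```

```bash
python3 d.py
```

```text
t 12.1167 p [ 0.515  -0.0908  0.1175] phi 79.98 tilt [-0.004  0.001 -1.   ] q1,q6 [-22.2 -12.2] F [-1.7 -1.3  0.6] T [-0.166  0.454  0.026] gap 0.116
```

servo_tool(
  rows=[
    [[0,0,2.5,0,-0.0005,0,-1],[0,0,2.5,0,0,0,-1],[0,0,2.5,0,0,0,-1],[0,0,2.5,0,0,0,-1]],
  ],
)

```text
t: 12.45
tcp_pos: [0.5145, -0.0907, 0.1175]
tool_rot: [0.819, 0.573, -0.001, -0.001]
force: [-2.2, -1.2, 0.2]
finger_gap: 0.114
gripper_force: 50.8
```

```bash
python3 d.py
```

```text
t 12.45 p [ 0.5145 -0.0907  0.1175] phi 69.99 tilt [-0.004  0.001 -1.   ] q1,q6 [-22.2  -2.2] F [-2.2 -1.2  0.2] T [-0.191  0.347  0.209] gap 0.114
```

servo_tool(
  rows=[
    [[0,0,1.5,0,0,0,-1],[0,0,1.5,0,0,0,-1]],
  ],
)

```text
t: 12.62
tcp_pos: [0.5144, -0.0907, 0.1175]
tool_rot: [0.833, 0.553, -0.002, -0.001]
force: [-2.2, -0.8, 0.4]
finger_gap: 0.12
gripper_force: 50.8
```

```bash
python3 d.py
```

```text
t 12.6167 p [ 0.5144 -0.0907  0.1175] phi 67.14 tilt [-0.004  0.    -1.   ] q1,q6 [-22.2   0.7] F [-2.2 -0.8  0.4] T [-0.111  0.421  0.451] gap 0.12
```

servo_tool(
  rows=[
    [[0,0,2,0,0,0,-1],[0,0,2,0,0,0,-1],[0,0,2,0,0,0,-1],[0,0,2,0,0,0,-1],[0,0,0,0,0,0,-1],[0,0,0,0,0,0,0],[0,0,0,0,0,0,0],[0,0,0,0,0,0,0]],
  ],
)

```text
t: 13.28
tcp_pos: [0.517, -0.0912, 0.118]
tool_rot: [0.87, 0.493, 0.001, 0.001]
force: [0.3, 0.7, 0.7]
finger_gap: 0.494
gripper_force: 0.0
```

servo_tool(
  rows=[
    [[0,0,0,0,0,0,0],[0,0,0,0,0,-0.03,0],[0,0,0,0,0,-0.03,0],[0,0,0,0,0,-0.03,0],[0,0,0,0,0,-0.01,0],[0,0,0,0,0,0,0]],
  ],
)

```text
t: 13.78
tcp_pos: [0.5182, -0.0917, 0.2207]
tool_rot: [0.87, 0.493, 0.002, 0.003]
force: [0.4, -0.1, -0.4]
finger_gap: 0.504
gripper_force: 0.0
```

```bash
python3 - <<'E'
from h import *
cv2.imwrite("pics/side2.png",manip.snapshot("side"))
E
python3 ring.py c pics/side2.png; python3 ring.py b pics/side2.png; python3 d.py 0.5295 0.0455 0.2 44.5
```

```text
c (200, 335) amps [24.  26.5] cw turn mod 18: 7.86
c (200, 280) amps [26.5 28.2] cw turn mod 18: 7.93
c (250, 335) amps [20.3 25.7] cw turn mod 18: 7.62
b (200, 335) amps [21.  20.7] cw turn mod 18: 10.58
b (200, 280) amps [24.6 21.8] cw turn mod 18: 10.83
b (250, 335) amps [18.2 24.6] cw turn mod 18: 10.31
t 13.8333 p [ 0.5169 -0.0912  0.2188] phi 59.06 tilt [ 0.003 -0.001 -1.   ] q1,q6 [-22.2   8.7] F [ 0.5  0.2 -0.4] T [ 0.03   0.004 -0.011] gap 0.501
delta now axes [ 0.1237 -0.0596  0.0187] wz 14.56
```

servo_tool(
  rows=[
    [[0,0,0,0.0309,-0.0149,0,0],[0,0,0,0.0309,-0.0149,0,0],[0,0,0,0.0309,-0.0149,0,0],[0,0,0,0.0309,-0.0149,0,0],[0,0,7.1,0,0,0,0],[0,0,7.1,0,0,0,0],[0,0,0,0,0,0,0],[0,0,0,0,0,0,0]],
  ],
)

```text
t: 14.5
tcp_pos: [0.5276, 0.0459, 0.216]
tool_rot: [0.924, 0.383, -0.002, -0.001]
force: [0.3, -0.1, 0.8]
finger_gap: 0.5
gripper_force: 0.0
```

```bash
python3 d.py 0.5295 0.0455 0.117 44.5
```

```text
t 14.5 p [0.5276 0.0459 0.216 ] phi 45.05 tilt [-0.003  0.    -1.   ] q1,q6 [-7.1 37.8] F [ 0.3 -0.1  0.8] T [-0.014 -0.027  0.01 ] gap 0.5
delta now axes [0.0012 0.0019 0.099 ] wz 0.55
```

servo_tool(
  rows=[
    [[0,0,0.5,0.001,0.0018,0.02,0],[0,0,0,0,0,0.02,0],[0,0,0,0,0,0.02,0],[0,0,0,0,0,0.02,0],[0,0,0,0,0,0.01,0],[0,0,0,0,0,0.009,0],[0,0,0,0,0,0,0]],
  ],
)

```text
t: 15.08
tcp_pos: [0.5295, 0.0448, 0.117]
tool_rot: [0.926, 0.378, -0.002, -0.001]
force: [0.6, 0.5, -0.3]
finger_gap: 0.498
gripper_force: 0.0
```

servo_tool(
  rows=[
    [[0,0,0,0,0,0,-1],[0,0,0,0,0,0,-1],[0,0,0,0,0,0,-1],[0,0,0,0,0,0,-1],[0,0,0,0,0,0,-1],[0,0,0,0,0,0,-1]],
  ],
)

```text
t: 15.58
tcp_pos: [0.5299, 0.0462, 0.1199]
tool_rot: [0.926, 0.377, -0.0, -0.001]
force: [-2.2, 5.3, 5.1]
finger_gap: 0.111
gripper_force: 49.1
```

```bash
python3 d.py
```

```text
t 15.5833 p [0.5299 0.0462 0.1199] phi 44.35 tilt [-0.001  0.002 -1.   ] q1,q6 [-7.1 38.5] F [-2.2  5.3  5.1] T [ 0.78   0.507 -0.   ] gap 0.111
```

servo_tool(
  rows=[
    [[0,0,0,0,0,0,0],[0,0,0,0,0,0,0],[0,0,0,0.0005,-0.0016,0.003,0],[0,0,0,0,0,0,0]],
  ],
)

```text
t: 15.92
tcp_pos: [0.53, 0.0464, 0.1157]
tool_rot: [0.926, 0.378, 0.0, 0.0]
force: [-0.4, -0.6, 0.5]
finger_gap: 0.501
gripper_force: 0.0
```

servo_tool(
  rows=[
    [[0,0,0,0,0,0,-1],[0,0,0,0,0,0,-1],[0,0,0,0,0,0,-1],[0,0,0,0,0,0,-1],[0,0,0,0,0,-0.001,-1]],
  ],
)

```text
t: 16.33
tcp_pos: [0.5296, 0.0467, 0.1162]
tool_rot: [0.926, 0.378, -0.0, -0.0]
force: [1.9, 1.8, -13.7]
finger_gap: 0.12
gripper_force: 48.6
```

```bash
python3 d.py
```

```text
t 16.3333 p [0.5296 0.0467 0.1162] phi 44.36 tilt [-0.001  0.    -1.   ] q1,q6 [-7.  38.6] F [  1.9   1.8 -13.7] T [ 0.086 -0.353  0.083] gap 0.12
```

servo_tool(
  rows=[
    [[0,0,0,0,0,0.001,-1],[0,0,2.5,0,0,0,-1],[0,0,2.5,0,0,0,-1],[0,0,2.5,0,0,0,-1],[0,0,2.5,0,0,0,-1]],
  ],
)

```text
t: 16.75
tcp_pos: [0.5298, 0.0466, 0.116]
tool_rot: [0.956, 0.294, -0.0, 0.0]
force: [-0.9, -0.4, 0.9]
finger_gap: 0.122
gripper_force: 50.3
```

```bash
python3 d.py
```

```text
t 16.75 p [0.5298 0.0466 0.116 ] phi 34.25 tilt [-0. -0. -1.] q1,q6 [-7.  48.7] F [-0.9 -0.4  0.9] T [0.125 0.041 0.079] gap 0.122
```

servo_tool(
  rows=[
    [[0,0,2.5,0,0,0,-1],[0,0,2.5,0,0,0,-1],[0,0,2.5,0,0,0,-1],[0,0,2.5,0,0,0,-1]],
  ],
)

```text
t: 17.08
tcp_pos: [0.5299, 0.0465, 0.116]
tool_rot: [0.978, 0.21, 0.0, 0.0]
force: [0.2, 0.5, 0.1]
finger_gap: 0.119
gripper_force: 50.3
```

```bash
python3 d.py
```

```text
t 17.0833 p [0.5299 0.0465 0.116 ] phi 24.26 tilt [ 0. -0. -1.] q1,q6 [-7.  58.7] F [0.2 0.5 0.1] T [0.015 0.117 0.065] gap 0.119
```

servo_tool(
  rows=[
    [[0,0,2.5,0,0,0,-1],[0,0,2.5,0,0,0,-1],[0,0,2.5,0,0,0,-1],[0,0,2.5,0,0,0,-1]],
  ],
)

```text
t: 17.42
tcp_pos: [0.5299, 0.0464, 0.116]
tool_rot: [0.992, 0.124, 0.0, 0.0]
force: [-0.4, 0.1, 0.1]
finger_gap: 0.119
gripper_force: 50.3
```

```bash
python3 d.py
```

```text
t 17.4167 p [0.5299 0.0464 0.116 ] phi 14.26 tilt [ 0. -0. -1.] q1,q6 [-7.  68.7] F [-0.4  0.1  0.1] T [-0.054  0.103  0.064] gap 0.119
```

servo_tool(
  rows=[
    [[0,0,2.5,0,0,0,-1],[0,0,2.5,0,0,0,-1],[0,0,2.5,0,0,0,-1],[0,0,2.5,0,0,0,-1]],
  ],
)

```text
t: 17.75
tcp_pos: [0.5299, 0.0463, 0.116]
tool_rot: [0.999, 0.037, 0.0, 0.0]
force: [-0.4, -1.1, 0.5]
finger_gap: 0.116
gripper_force: 50.3
```

```bash
python3 d.py
```

```text
t 17.75 p [0.5299 0.0463 0.116 ] phi 4.27 tilt [ 0.    -0.001 -1.   ] q1,q6 [-7.  78.7] F [-0.4 -1.1  0.5] T [-0.096  0.067  0.09 ] gap 0.116
```

servo_tool(
  rows=[
    [[0,0,2.5,0,0,0,-1],[0,0,2.5,0,0,0,-1],[0,0,2.5,0,0,0,-1],[0,0,2.5,0,0,0,-1]],
  ],
)

```text
t: 18.08
tcp_pos: [0.5299, 0.0461, 0.116]
tool_rot: [0.999, -0.05, 0.0, 0.0]
force: [-1.0, -0.7, 0.5]
finger_gap: 0.114
gripper_force: 50.3
```

```bash
python3 d.py
```

```text
t 18.0833 p [0.5299 0.0461 0.116 ] phi -5.73 tilt [ 0.    -0.001 -1.   ] q1,q6 [-7.  88.7] F [-1.  -0.7  0.5] T [-0.213  0.097  0.01 ] gap 0.114
```

servo_tool(
  rows=[
    [[0,0,2.5,0,0,0,-1],[0,0,2.5,0,0,0,-1],[0,0,2.5,0,0,0,-1],[0,0,2.5,0,0,0,-1]],
  ],
)

```text
t: 18.42
tcp_pos: [0.5298, 0.046, 0.116]
tool_rot: [0.991, -0.137, 0.0, 0.001]
force: [-0.5, -0.5, -0.1]
finger_gap: 0.117
gripper_force: 50.3
```

```bash
python3 d.py
```

```text
t 18.4167 p [0.5298 0.046  0.116 ] phi -15.72 tilt [-0.    -0.001 -1.   ] q1,q6 [-7.  98.7] F [-0.5 -0.5 -0.1] T [-0.271  0.076  0.035] gap 0.117
```

servo_tool(
  rows=[
    [[0,0,2.5,0,0,0,-1],[0,0,2.5,0,0,0,-1],[0,0,2.5,0,0,0,-1],[0,0,2.5,0,0,0,-1]],
  ],
)

```text
t: 18.75
tcp_pos: [0.5298, 0.046, 0.116]
tool_rot: [0.975, -0.223, 0.0, 0.001]
force: [-1.6, -2.5, 1.4]
finger_gap: 0.12
gripper_force: 50.3
```

```bash
python3 d.py
```

```text
t 18.75 p [0.5298 0.046  0.116 ] phi -25.71 tilt [-0.    -0.001 -1.   ] q1,q6 [ -7.1 108.7] F [-1.6 -2.5  1.4] T [-0.37   0.192  0.031] gap 0.12
```

servo_tool(
  rows=[
    [[0,0,2,0,0,0,-1],[0,0,2,0,0,0,-1],[0,0,2,0,0,0,-1],[0,0,2,0,0,0,-1]],
  ],
)

```text
t: 19.08
tcp_pos: [0.5298, 0.0459, 0.116]
tool_rot: [0.957, -0.289, 0.0, 0.001]
force: [-0.1, -1.5, 0.8]
finger_gap: 0.115
gripper_force: 50.5
```

```bash
python3 d.py
```

```text
t 19.0833 p [0.5298 0.0459 0.116 ] phi -33.57 tilt [-0.    -0.002 -1.   ] q1,q6 [ -7.  116.6] F [-0.1 -1.5  0.8] T [-0.317  0.183  0.466] gap 0.115
```

servo_tool(
  rows=[
    [[0,0,2,0,0,0,-1],[0,0,2,0,0,0,-1],[0,0,2,0,0,0,-1],[0,0,0,0,0,0,-1],[0,0,0,0,0,0,0],[0,0,0,0,0,0,0],[0,0,0,0,0,0,0],[0,0,0,0,0,0,0]],
  ],
)

```text
t: 19.75
tcp_pos: [0.53, 0.0467, 0.1158]
tool_rot: [0.941, -0.339, 0.0, -0.0]
force: [-0.8, 0.1, 0.4]
finger_gap: 0.498
gripper_force: 0.0
```

servo_tool(
  rows=[
    [[0,0,0,0,0,-0.03,0],[0,0,0,0,0,-0.03,0],[0,0,0,0,0,-0.03,0],[0,0,0,0,0,-0.03,0],[0,0,0,0,0,-0.03,0],[0,0,0,0,0,0,0]],
  ],
)

```text
t: 20.25
tcp_pos: [0.5335, 0.0465, 0.2719]
tool_rot: [0.941, -0.339, 0.006, -0.002]
force: [-0.3, 0.1, 0.5]
finger_gap: 0.502
gripper_force: 0.0
```

```bash
python3 - <<'E'
from h import *
cv2.imwrite("pics/side3.png",manip.snapshot("side"))
cv2.imwrite("pics/crop3.png",cv2.resize(cv2.imread("pics/side3.png")[200:450,200:400],(480,600),interpolation=2))
# fan housing geometry from the first top picture: corners (crop px -> image)
P=[onz("top",(150+u/4,220+v/4),.115) for u,v in((62,50),(272,62),(265,308),(50,298))]
print(np.round(P,4),"centre",np.round(np.mean(P,0),4))
d=P[1]-P[0]+P[2]-P[3];print("y axis ang",np.degrees(np.arctan2(-d[1],-d[0])))
E
for k in a b c;do python3 ring.py $k pics/side3.png;done; python3 d.py 0.42 0.355 0.27 0
```

```text
[[0.5668 0.4238 0.115 ]
 [0.5578 0.3004 0.115 ]
 [0.4151 0.3052 0.115 ]
 [0.4225 0.4308 0.115 ]] centre [0.4905 0.365  0.115 ]
y axis ang 86.22803422228432
a (200, 335) amps [19.1 21.1] cw turn mod 18: 10.79
a (200, 280) amps [19.3 23.5] cw turn mod 18: 10.69
a (250, 335) amps [22.1 19.3] cw turn mod 18: 10.64
b (200, 335) amps [21.  19.5] cw turn mod 18: 10.6
b (200, 280) amps [24.6 20.6] cw turn mod 18: 10.87
b (250, 335) amps [18.2 23.1] cw turn mod 18: 10.32
c (200, 335) amps [24.  25.1] cw turn mod 18: 7.88
c (200, 280) amps [26.5 26.6] cw turn mod 18: 7.94
c (250, 335) amps [20.3 24.3] cw turn mod 18: 7.66
t 20.3 p [0.532  0.0466 0.2693] phi -39.63 tilt [ 0.008 -0.001 -1.   ] q1,q6 [ -7.  122.6] F [ 0.3 -0.2 -0.1] T [-0.004  0.085 -0.011] gap 0.502
delta now axes [-0.2829 -0.1662 -0.0019] wz -39.63
```

View pics/crop3.png

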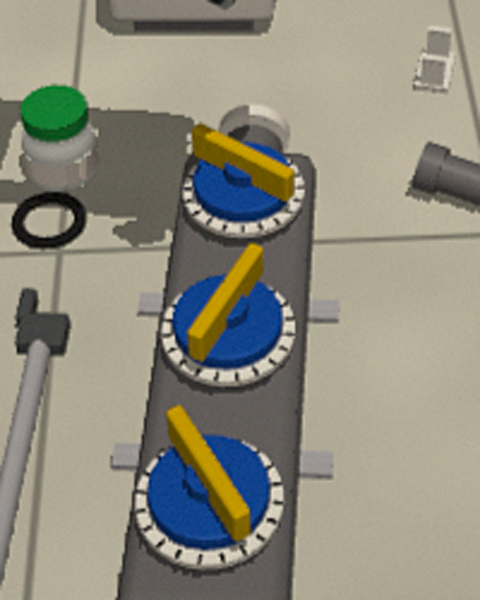

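servo_tool(
  rows=[
    [[0,0,0,-0.0346,-0.0218,0,-1],[0,0,0,-0.0346,-0.0218,0,-1],[0,0,0,-0.0346,-0.0218,0,-1],[0,0,0,-0.0346,-0.0218,0,-1],[0,0,0,-0.0346,-0.0218,0,-1],[0,0,0,-0.0346,-0.0218,0,-1],[0,0,0,-0.0346,-0.0218,0,-1],[0,0,0,-0.0346,-0.0218,0,-1]],
  ],
)

```text
t: 20.97
tcp_pos: [0.4261, 0.3589, 0.2642]
tool_rot: [0.941, -0.339, -0.001, 0.001]
force: [0.4, -0.1, -0.2]
finger_gap: -0.004
gripper_force: 0.0
```

servo_tool(
  rows=[
    [[0,0,-7,0,0,0,-1],[0,0,-7,0,0,0,-1],[0,0,-7,0,0,0,-1],[0,0,-7,0,0,0,-1],[0,0,-7,0,0,0,-1],[0,0,0,0,0,0,-1],[0,0,0,0,0,0,-1]],
  ],
)

```text
t: 21.55
tcp_pos: [0.4272, 0.3572, 0.2645]
tool_rot: [0.999, -0.042, -0.001, 0.001]
force: [0.1, -0.4, -0.2]
finger_gap: -0.001
gripper_force: 0.0
```

```bash
python3 d.py 0.432 0.36 0.185 -4
```

```text
t 21.55 p [0.4272 0.3572 0.2645] phi -4.81 tilt [-0.002 -0.001 -1.   ] q1,q6 [ 28.4 123.2] F [ 0.1 -0.4 -0.2] T [-0.009 -0.006  0.009] gap -0.001
delta now axes [ 0.0047 -0.0033  0.0795] wz -0.81
```

Descend just short of the ball, then look.

servo_tool(
  rows=[
    [[0,0,0,0,-0.003,0.02,-1],[0,0,0,0,0,0.02,-1],[0,0,0,0,0,0.02,-1],[0,0,0,0,0,0.019,-1],[0,0,0,0,0,0,-1],[0,0,0,0,0,0,-1]],
  ],
)

```text
t: 22.05
tcp_pos: [0.4274, 0.36, 0.1857]
tool_rot: [0.999, -0.041, -0.001, 0.001]
force: [-0.0, -0.6, 1.2]
finger_gap: -0.003
gripper_force: 0.0
```

```bash
python3 - <<'E'
from h import *
i=[manip.snapshot(n) for n in("top","side")]
cv2.imwrite("pics/crop4.png",np.hstack([cv2.resize(i[0][220:320,150:250],(400,400),interpolation=2),cv2.resize(i[1][65:185,210:330],(400,400),interpolation=2)]))
E
python3 d.py
```

```text
t 22.15 p [0.4288 0.3608 0.1876] phi -4.7 tilt [ 0.001  0.001 -1.   ] q1,q6 [ 28.7 123.4] F [-0.2 -0.2  1.3] T [ 0.031 -0.015  0.008] gap -0.001
```

View pics/crop4.png

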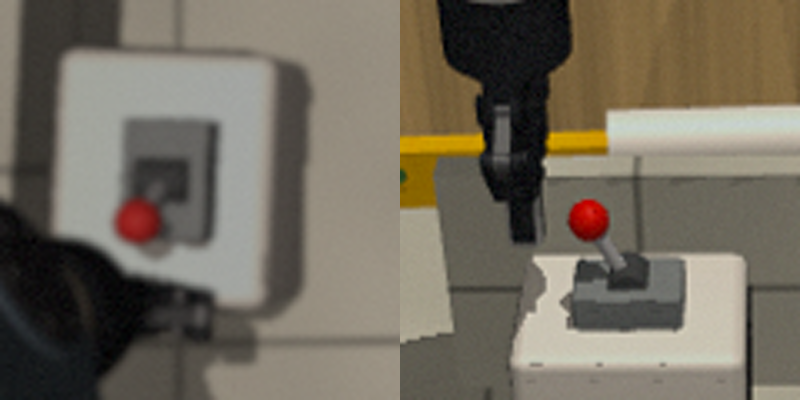

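Run:
```python
from h import *
for n in C:
    T=np.array(C[n]["camera_from_world"])
    for P in([.4274,.36,.167],[.4274,.36,.187],[.4694,.3567,.187],[.4905,.365,.115]):
        q=np.array(C[n]["K"])@(T[:3,:3]@P+T[:3,3]);print(n,P,np.round(q[:2]/q[2],1))
for z in(.15,.168,.187):print(z,onz("top",(200,301),z),onz("side",(210+128*.3,65+242*.3),z))
print(onz("top",(184.1,274.6),.187),onz("side",(266.3,129.8),.187))
```

```text
top [0.4274, 0.36, 0.167] [185.6 293.7]
top [0.4274, 0.36, 0.187] [182.6 294.4]
top [0.4694, 0.3567, 0.187] [184.1 274.9]
top [0.4905, 0.365, 0.115] [190.5 264.8]
side [0.4274, 0.36, 0.167] [247.  137.9]
side [0.4274, 0.36, 0.187] [246.2 129.6]
side [0.4694, 0.3567, 0.187] [266.5 129.8]
side [0.4905, 0.365, 0.115] [278.6 156.5]
0.15 [0.40948009 0.33305308 0.15      ] [0.42772357 0.38839438 0.15      ]
0.168 [0.41110535 0.32786465 0.168     ] [0.43040842 0.35937454 0.168     ]
0.187 [0.41282091 0.32238798 0.187     ] [0.43324244 0.32874249 0.187     ]
[0.47003312 0.35676219 0.187     ] [0.46893293 0.35667088 0.187     ]
```

servo_tool(
  rows=[
    [[0,0,0,0.01,0,0,-1],[0,0,0,0.01,0,0,-1],[0,0,0,0.01,0,0,-1],[0,0,0,0.01,0,0,-1],[0,0,0,0.01,0,0,-1],[0,0,0,0.005,0,0,-1],[0,0,0,0,0,0,-1]],
  ],
)

```text
t: 22.73
tcp_pos: [0.4854, 0.3558, 0.1867]
tool_rot: [0.999, -0.041, 0.001, -0.0]
force: [-0.2, -0.3, 0.2]
finger_gap: -0.004
gripper_force: 0.0
```

```bash
cat > red.py <<'E'
from h import *
i={n:manip.snapshot(n) for n in C};u={}
for n in C:
    for c in blobs(i[n],(0,180,100),(8,255,255),8)+blobs(i[n],(173,180,100),(180,255,255),8):
        w,r=cv2.minEnclosingCircle(c)
        if w[0]<310:u[n]=w;print(n,np.round(w,1),round(r,1),onz(n,w,.187))
if len(u)==2:print(cross(u["top"],u["side"]))
cv2.imwrite("pics/crop5.png",np.hstack([cv2.resize(i["top"][220:320,150:250],(400,400),interpolation=2),cv2.resize(i["side"][65:185,210:330],(400,400),interpolation=2)]))
E
python3 red.py; python3 d.py
```

```text
top [185.1 255.1] 4.4 [0.51216172 0.35454897 0.187     ]
side [286.7 129.8] 5.7 [0.51093858 0.35420785 0.187     ]
(array([0.51154813, 0.35458605, 0.18680067]), np.float64(0.0012340238514472043))
t 22.8333 p [0.4836 0.3556 0.1865] phi -4.67 tilt [ 0. -0. -1.] q1,q6 [ 25.7 120.4] F [-0.9 -0.5 -0.9] T [-0.005  0.021 -0.001] gap -0.001
```

servo_tool(
  rows=[
    [[0,0,0,0.005,0,0,-1],[0,0,0,0.005,0,0,-1],[0,0,0,0.004,0,0,-1],[0,0,0,0,0,0,-1],[0,0,0,0,0,0,-1]],
  ],
)

```text
t: 23.25
tcp_pos: [0.4903, 0.3549, 0.1861]
tool_rot: [0.999, -0.04, -0.007, 0.001]
force: [-13.1, 1.8, 7.0]
finger_gap: -0.001
gripper_force: 6.6
```

```bash
python3 red.py; python3 d.py
```

```text
top [185.5 253.5] 4.3 [0.51557541 0.35363479 0.187     ]
side [288.8 130.2] 5.5 [0.51521087 0.35229258 0.187     ]
(array([0.5153899 , 0.35394514, 0.18600733]), np.float64(0.00040895662459369846))
t 23.35 p [0.4904 0.3549 0.1861] phi -4.61 tilt [-0.014 -0.002 -1.   ] q1,q6 [ 25.2 119.7] F [-12.8   1.2   5.9] T [0.369 1.975 0.067] gap -0.001
```

servo_tool(
  rows=[
    [[0,0,0,-0.015,0,0,-1],[0,0,0,-0.02,0,0,-1],[0,0,0,-0.02,0,0,-1],[0,0,0,0,0,-0.03,-1],[0,0,0,0,0,-0.03,-1],[0,0,0,-0.02,0,-0.02,-1],[0,0,0,0,0,0,-1],[0,0,0,0,0,0,-1]],
  ],
)

```text
t: 24.02
tcp_pos: [0.4225, 0.3614, 0.2682]
tool_rot: [0.999, -0.04, 0.002, -0.001]
force: [-0.5, 0.2, 0.0]
finger_gap: -0.003
gripper_force: 0.0
```

```bash
python3 red.py; python3 d.py
python3 - <<'E'
from h import *
cv2.imwrite("pics/side4.png",manip.snapshot("side"))
E
for k in a b c;do python3 ring.py $k pics/side4.png|head -1;done
```

```text
top [185. 254.] 4.5 [0.51450938 0.35472644 0.187     ]
side [288.5 130.5] 5.7 [0.51463998 0.35126076 0.187     ]
(array([0.51456389, 0.35557182, 0.18438091]), np.float64(1.53109191198553e-05))
t 24.1167 p [0.4223 0.3607 0.2662] phi -4.63 tilt [-0.    -0.001 -1.   ] q1,q6 [ 29.  123.6] F [ 0.1  0.7 -0. ] T [-0.028  0.015  0.018] gap -0.003
a (200, 335) amps [19.1 20. ] cw turn mod 18: 10.78
b (200, 335) amps [21.  18.4] cw turn mod 18: 10.59
c (200, 335) amps [24.  23.7] cw turn mod 18: 7.87
```

View pics/crop5.png

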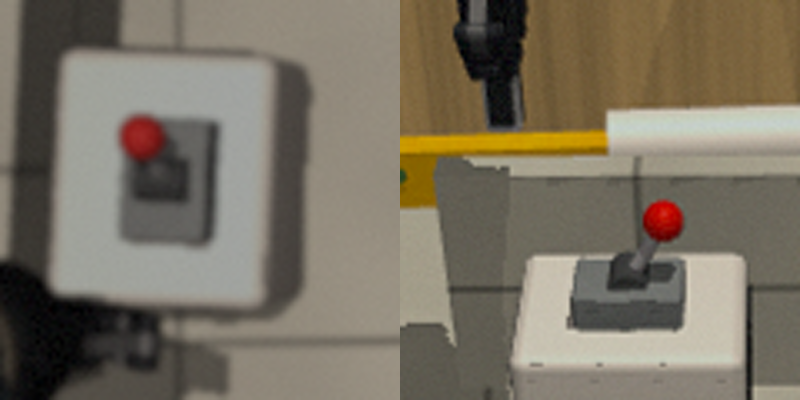

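```bash
python3 -c "
from station import manip
print(manip.sign_off())"
```

```text
the job is handed in; nothing more can be done
None
```

I tightened all three caps and then flipped the toggle over to its stop. By camera, the seal rings crept round about 10.8° (a), 10.6° (b) and 7.9° (c). The arm is clear, and I handed the job in at about 24 s; sign-off returned no verdict.

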